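# Scan the carton and hang up the scanner

## Robot

A 6-joint arm with a two-finger parallel gripper is mounted at the origin on the work surface. World frame = base frame: x ahead of the robot, y to its left, z up, the work surface at z = 0. Lengths are in m, angles in rad, forces in N, time in s.
With the tool pointing down it reaches from about 0.3 to 0.775 m from the base axis. Payload 14.6 kg.
Tool frame: the origin (TCP) lies at the centre of the arm's flange, where the gripper is bolted on; the fingertips stand 199 mm ahead of it and the grasp point (between the pads) lies 180 mm ahead of it; z points along the fingers, y is the line along which they close (so a half turn about z gives the same grasp; the last joint's range is limited). The gripper opens to 94 mm and grips with 3 to 60 N. Pads are 16 mm wide; open, the fingers measure 119 mm over their backs; the gripper's body (75 mm by 177 mm) begins 78 mm behind the grasp point.
Start: joints at [1.244, 0.3, 1.521, -0, 1.321, -0.067], TCP at [0.141, 0.532, 0.405] pointing down, gripper open.
Joint ranges: [-3.03, 3.03], [-0.79, 2.21], [0.23, 2.52], [-1.04, 4.18], [0, 3.07], [-2.55, 2.55]. Speed limits (rad/s): [2.22, 2.22, 2.57, 3.14, 3.14, 3.14].

## Interface

Orientations are given as [roll, pitch, yaw] about the fixed x, y, z axes, in that order (R = Rz(yaw) Ry(pitch) Rx(roll)).
In Python, from station import ctrl gives the robot as it stands. The module is installed in compiled form; this text tells all that it offers.
- The arm moves only by the tool servo_tool, never from a script. Its argument "motion" is a list of rows, each a list of 5 numbers: the closure, from 0 (fully open) to 1 (shut), then the shift along the world's x, y, z in cm, then the turn about the world's z in degrees. A call has 1 to 20 rows; each row is the pose to reach, as a shift and turn from the pose commanded when the call began; what a row does not reach only later rows make up. A row lasts 1/8 s, in which the tool goes at most 62.5 mm and 10.7 degrees, less where a joint would pass 70% of its speed; a pose out of reach is approached as far as the arm can. A call with a gripper value outside its range is refused whole. The fingers move at their own pace and stop on an object; "squeeze" is the grip in N (left out, the last holds). Time passes only in rows, so rows that repeat a pose let the fingers close. It gives the time, the measured TCP pose, the force, the opening and the grip force at its end, in the units of the state.
- ctrl.get_obs(): the state, without advancing time (a new reading comes with each control period).
- ctrl.camera(name): name is "scene" or "top" or "wrist"; returns a dict with "image" (480x640x3 uint8, red, green, blue), "fx", "fy", "cx", "cy" (pixels), "camera_from_world" (4x4, takes a point from world to camera coordinates); the wrist camera has in their place "hand_eye" (4x4, takes a point from camera to tool coordinates, whose origin is the TCP and whose axes are the flange's). Camera axes: x right, y up, looking along -z (the intrinsics and any distortion apply to the point x, -y, -z); pixel columns grow to the right and rows downward; lengths in m; the calibration is good to about 2 mm. A picture is of the moment at which its call begins: read the wrist's pose just before it. There is no depth.
- ctrl.hand_in(): hands the job in; it is judged then, once.
The state is a dict: "time_s": time; "qpos": joint angles; "joint_vel": joint speeds; "tau": joint torques, N m; "ee_pos": TCP position; "eef_rot": TCP orientation; "force": force on the tool from outside, world axes, zero at the start; "moment": the same for the moment, N m; "grip_width": finger opening in m; "grip_force": force on a finger pad.
Only numpy, scipy, OpenCV 4.12 (cv2) and the standard library are available. Lean on these libraries where they do the work, as an engineer would, in place of code of your own. Each camera call takes 0.05 s, during which the arm holds its last target. There are 200 camera calls.

## Task

Pick up the hand scanner and read the label with the red stripes: point its window at the middle of that label from about 10 cm away, with the scanner's width lined up with the row of bars, and hold it steady there for a full second. Then hang the scanner by its tail eye on the peg of the post and let it hang still, leaving the cartons and everything else on the bench where they are.

Things in the scene. Friction and masses are not known exactly. Their poses are not given: they have to be found in the camera images.
- scanner: hand scanner, 0.15 kg, lying on its flat underside. Origin at underside level in the yellow handle; x along the handle towards the head, z up, y across. Handle: bar 30 mm wide, 30 mm high, x = -85 to +50 mm; centre of mass near x = 12. Black hooded head: x = 45 to 93 mm, 46 mm wide, up to z = 58 mm. A black ring (hanging eye) is at the tail
- scan_head: the red window on the scanner head: origin at its centre (x 80, y 0, z 24 mm in scanner). Its x axis is the reading beam, tipped 45 degrees down from the handle (direction (0.707, 0, -0.707) in scanner); the scan line spreads along its y, the scanner's width. Reads labels whose centre is 60 to 140 mm from the window, best 100
- scanner_eye (a point): centre of the hanging eye at the scanner's tail: a flat ring, 36 mm outer, 26 mm inner diameter, 6 mm thick, hole axis along scanner z; at x -101, y 0, z 11 mm in scanner
- carton_red: cardboard carton of the goods to be scanned, 120 (x) x 140 (y) x 70 mm high, 1.6 kg; origin at the centre of its underside; its label has two red stripes
- label_red (a point): centre of the bar label on top of that carton (facing up, 70 mm in x, 100 mm in y, red stripes along both long edges). Axes as the carton: the row of bars runs along y, so the scan line must lie along y; z is up
- carton_blue: another carton, 120 (x) x 140 (y) x 60 mm high, with a blue-striped label: not the one to scan. Origin at the centre of its underside. The two cartons may stand either way round
- stand: fixed upright brown post, 40 mm wide (y), 25 mm thick, 270 mm high, on a dark steel foot 90 x 100 x 12 mm. Origin at bench level at the middle of the post's front face; the front looks along its -x, z up. The foot reaches 25 mm in front of the front face
- peg: the orange peg on the post's front: 8 mm thick, 60 mm long, leaning 45 degrees upward out of the front face. Origin at its root on the face, 250 mm above the bench; its x axis runs along the peg to the tip (tip at x = 60 mm); its y is level
- tape_roll: a roll of blue tape, 84 mm across and 25 mm high, lying flat; bystander, origin at its underside
- elbow: a white plastic pipe elbow, about 70 mm long, 46 mm high; bystander, origin at its underside
- primer: a can with a blue band, 70 mm across, 110 mm high; bystander, origin at its underside
- glue: a jar with a red cap, 60 mm across, 100 mm high; bystander, origin at its underside
- driver: a screwdriver lying on the bench; its x axis runs from handle to tip; bystander, origin at its underside
- coupling: a short white pipe coupling, 48 mm across, 50 mm high, standing on end; bystander, origin at its underside
Things that resemble listed ones, but are neither listed nor needed, are in the scene too. Leave any purple look-alike of the scanner alone.

How it is judged:
On the way:
1. held scanner aimed 1 s at the red label: centre within 15 mm of the beam in y and z, 60-140 mm off, scan line within 0.3 rad of label y, beam within 1.1 rad of square, under 0.03 m/s, 0.3 rad/s (x of label_red in the frame of scan_head between 0.06 and 0.14 m and y of label_red in the frame of scan_head between -0.015 and 0.015 m and z of label_red in the frame of scan_head between -0.015 and 0.015 m and angle between the y axis of scan_head and the y axis of label_red, either way round below 0.3 rad and angle between the x axis of scan_head and the z axis of label_red, either way round below 1.1 rad and z of scan_head in the frame of label_red above 0.02 m and linear speed of scanner below 0.03 m/s and angular speed of scanner below 0.3 rad/s and contact force between the fingers and scanner above 0.5 N), for 1 s.
At the end, for the whole second after the job is handed in: The scanner hangs head down from the peg, which passes through its tail eye (eye centre -5 to 55 mm along the peg and within 18 mm of its axis in y and z), scanner's x axis within about 0.54 rad of straight down, window more than 30 mm above the bench, at rest (under 0.03 m/s and 0.4 rad/s) (x of scanner_eye in the frame of peg between -0.005 and 0.055 m and y of scanner_eye in the frame of peg between -0.018 and 0.018 m and z of scanner_eye in the frame of peg between -0.018 and 0.018 m and height (world z) of scan_head above 0.03 m and angle between scanner's own x axis and vertical above 2.6 rad and linear speed of scanner below 0.03 m/s and angular speed of scanner below 0.4 rad/s); the robot touches nothing.
It fails at once if a carton is pushed more than 20 mm (distance of any of carton_red, carton_blue from where it was at the start of the episode above 0.02 m).
It fails at once if a bystander on the bench is moved more than 40 mm (distance of any of tape_roll, elbow, primer, glue, driver, coupling from where it was at the start of the episode above 0.04 m).
It also fails if it takes over 59 s, if anything falls off the work surface, if the arm or the gripper's body presses on something with over 40 N, if the wrist force passes 120 N, or if a joint passes its speed limit or range.

## Working session

There is one attempt and no reset: what is moved stays moved. The work goes in short steps, Python scripts to look and compute and a tool call to move; the robot and the scene stay as the last step left them, time stands still between calls to the robot, and variables do not carry over. Pictures are saved under pics/ and viewed, at most 10 in all, crops included, and the job is handed in when it is done.

Besides the shell and the picture viewer there is one more tool, called after "Emit:" in YAML: its name, and indented under it one key for each argument. servo_tool: Moves the arm, as the interface text tells. Its arguments: {"type":"object","properties":{"motion":{"type":"array","items":{"type":"array","items":{"type":"number"}}},"squeeze":{"type":"number"}},"required":["motion"]}

```bash
mkdir -p pics; ls; cat > h.py <<'E'
import numpy as np, cv2
from station import ctrl
from scipy.spatial.transform import Rotation as R
def ray(c,u,v,Twc=None):
    M=np.linalg.inv(c["camera_from_world"]) if Twc is None else Twc
    d=M[:3,:3]@np.array([(u-c["cx"])/c["fx"],-(v-c["cy"])/c["fy"],-1]); return M[:3,3],d
def onz(c,u,v,z,Twc=None):
    o,d=ray(c,u,v,Twc); return o+d*(z-o[2])/d[2]
def wristT(c,o):
    T=np.eye(4);T[:3,:3]=R.from_euler('xyz',o["eef_rot"]).as_matrix();T[:3,3]=o["ee_pos"];return T@c["hand_eye"]
E
python3 - <<'E'
from h import *
o=ctrl.get_obs();print(o)
for n in("scene","top"):
    c=ctrl.camera(n);cv2.imwrite(f"pics/{n}0.png",c["image"][:,:,::-1]);print(n,{k:(v if k!="image" else 0) for k,v in c.items()})
E
```

```text
pics
{'time_s': 0.0, 'qpos': array([ 1.24438427e+00,  3.00474065e-01,  1.52160896e+00, -1.04291413e-05,
        1.32071124e+00, -6.65822291e-02]), 'joint_vel': array([ 0.00095892,  0.00299015, -0.00168257,  0.00137918, -0.00038103,
        0.00121793]), 'tau': array([ 1.17201478e-03, -5.31814170e+01, -3.52732337e+01,  7.09321070e-02,
        2.44975177e-02, -7.17519424e-05]), 'ee_pos': array([0.14128535, 0.5315029 , 0.40407277]), 'eef_rot': array([-3.14039303e+00, -6.98675935e-05,  2.88176537e+00]), 'force': array([-0.19066308, -0.70818184,  0.33959016]), 'moment': array([-0.03813715, -0.03520843,  0.00794189]), 'grip_force': 0.0, 'grip_width': 0.0939292818767663}
scene {'image': 0, 'fx': 457.6904242875416, 'fy': 457.6904242875416, 'cx': 308.54142907035083, 'cy': 239.73405562253512, 'camera_from_world': array([[ 0.87078751,  0.49151979,  0.01172172, -0.41395429],
       [-0.42014025,  0.73152389,  0.53698693,  0.09307916],
       [ 0.25536499, -0.47252628,  0.84350912, -1.43672073],
       [ 0.        ,  0.        ,  0.        ,  1.        ]])}
top {'image': 0, 'fx': 598.5307984176449, 'fy': 598.5307984176449, 'cx': 325.0562577784131, 'cy': 238.83516994980639, 'camera_from_world': array([[ 2.59320893e-04, -9.99593658e-01,  2.85035533e-02,
         1.90061952e-03],
       [ 9.82268239e-01,  5.59848775e-03,  1.87397343e-01,
        -4.96481625e-01],
       [-1.87480773e-01,  2.79495391e-02,  9.81870553e-01,
        -1.29205360e+00],
       [ 0.00000000e+00,  0.00000000e+00,  0.00000000e+00,
         1.00000000e+00]])}
```

View pics/top0.png

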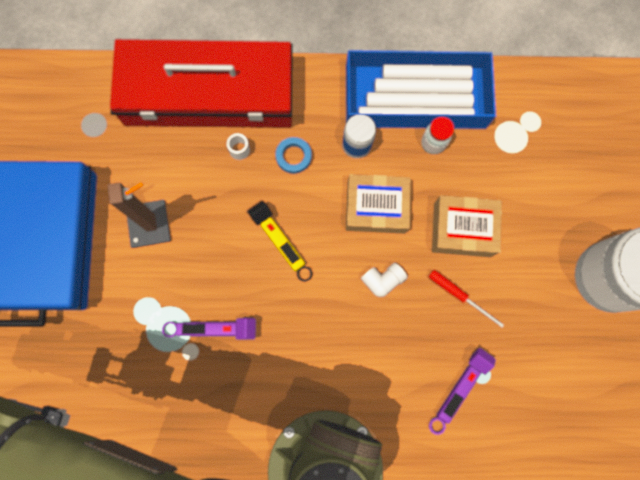

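View pics/scene0.png

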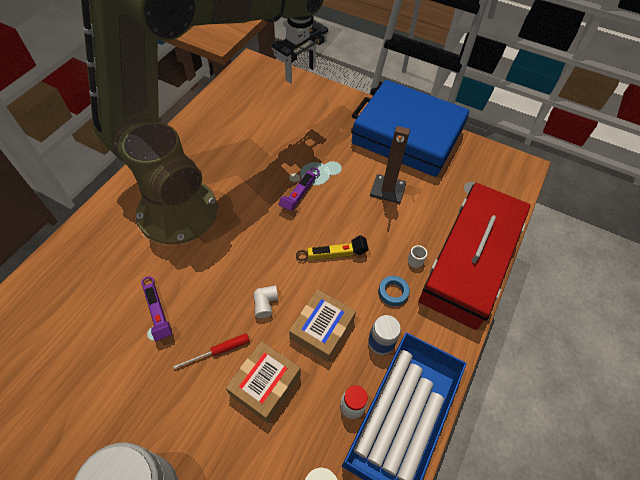

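The top view shows the yellow scanner with its head at (262,213) and eye at (305,273). The red label is at (470,223), and the stand's foot at (150,225) with the peg pointing right (about -y). I'll enlarge these areas to measure them.

```bash
python3 - <<'E'
import cv2,numpy as np
t=cv2.imread("pics/top0.png");s=cv2.imread("pics/scene0.png")
f=lambda im,x,y,k,w=100,h=75:cv2.resize(im[y:y+h,x:x+w],(400,300),interpolation=cv2.INTER_CUBIC)
a=np.hstack([f(t,95,175,4),f(t,230,210-12,4)]);b=np.hstack([f(t,420,180,4),f(s,355,120,4)])
cv2.imwrite("pics/z.png",np.vstack([a,b]))
E
```

```text
(no output)
```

View pics/z.png

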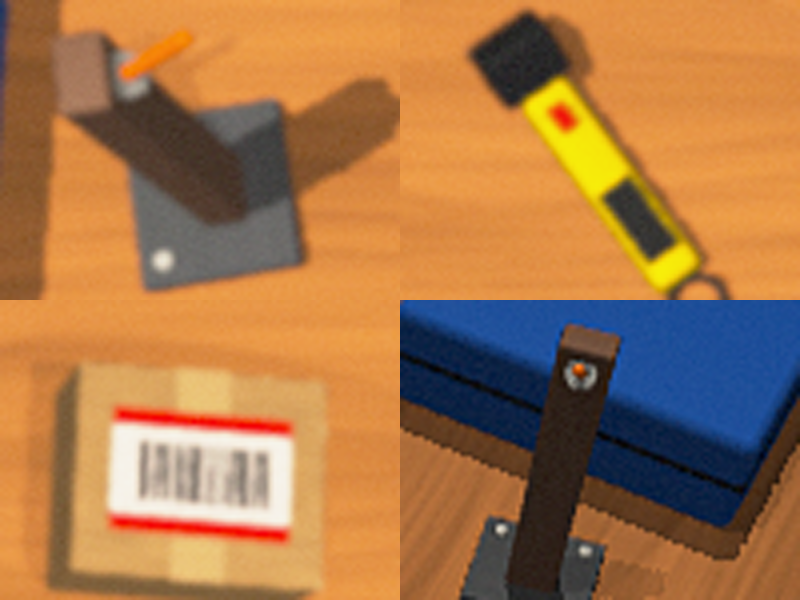

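```bash
python3 - <<'E'
from h import *
c=ctrl.camera("top")
def P(pts,off,z): return np.array([onz(c,off[0]+u/4,off[1]+v/4,z) for u,v in pts])
np.set_printoptions(precision=4,suppress=True)
r=onz(c,126.2,193,.25);t=onz(c,141.8,184.5,.292);print("peg",r,t,t-r)
e=P([(112,40),(107,112)],(95,175),.27);print("postfront",e,e.mean(0),e[1]-e[0])
f=P([(278,100),(302,265),(145,290)],(95,175),.012);print("foot",f,np.linalg.norm(np.diff(f,axis=0),axis=1),f[1]-f[0],f[2]-f[1])
l=P([(115,108),(292,123),(288,240),(108,228)],(420,180),.07);print("label",l.mean(0),l,l[1]-l[0])
s=P([(125,105),(170,78),(308,258),(260,293)],(230,198),.03);print("scan",s);h=(s[0]+s[1])/2;q=(s[2]+s[3])/2;d=h-q
print(np.linalg.norm(d),np.linalg.norm(s[0]-s[1]),np.degrees(np.arctan2(d[1],d[0])),"q",q,"grasp x=12:",q+d/np.linalg.norm(d)*.097)
E
```

```text
peg [0.5442 0.3873 0.25  ] [0.5493 0.3469 0.292 ] [ 0.005  -0.0405  0.042 ]
postfront [[0.5543 0.388  0.27  ]
 [0.5196 0.3881 0.27  ]] [0.5369 0.3881 0.27  ] [-0.0347  0.0001  0.    ]
foot [[0.5922 0.373  0.012 ]
 [0.4955 0.3545 0.012 ]
 [0.4806 0.4423 0.012 ]] [0.0984 0.089 ] [-0.0967 -0.0184  0.    ] [-0.0149  0.0877  0.    ]
label [ 0.5284 -0.3189  0.07  ] [[ 0.566  -0.2724  0.07  ]
 [ 0.5581 -0.3716  0.07  ]
 [ 0.4915 -0.3659  0.07  ]
 [ 0.4977 -0.2658  0.07  ]] [-0.0079 -0.0993  0.    ]
scan [[0.5326 0.1478 0.03  ]
 [0.5484 0.1225 0.03  ]
 [0.4453 0.0435 0.03  ]
 [0.4254 0.0702 0.03  ]]
0.1310978084214368 0.029793818698790355 36.68358851765553 q [0.4354 0.0568 0.03  ] grasp x=12: [0.5132 0.1148 0.03  ]
```

Emit:
servo_tool:
  motion:
    - [0,37.2,-41.7,0,51.5]
    - [0,37.2,-41.7,0,51.5]
    - [0,37.2,-41.7,0,51.5]
    - [0,37.2,-41.7,0,51.5]
    - [0,37.2,-41.7,0,51.5]
    - [0,37.2,-41.7,0,51.5]
    - [0,37.2,-41.7,0,51.5]
    - [0,37.2,-41.7,0,51.5]
    - [0,37.2,-41.7,0,51.5]
    - [0,37.2,-41.7,0,51.5]
    - [0,37.2,-41.7,0,51.5]
    - [0,37.2,-41.7,0,51.5]
    - [0,37.2,-41.7,0,51.5]
  squeeze: 30

```text
time_s: 1.78
ee_pos: [0.5127, 0.1154, 0.4048]
eef_rot: [-3.142, 0.0, -2.501]
force: [-0.5, 0.4, -0.4]
grip_width: 0.0937
grip_force: 0.0
```

```bash
python3 - <<'E'
from h import *
np.set_printoptions(precision=4,suppress=True)
o=ctrl.get_obs();c=ctrl.camera("wrist");cv2.imwrite("pics/w1.png",c["image"][:,:,::-1])
T=wristT(c,o);print(o["ee_pos"],np.degrees(o["eef_rot"]),o["qpos"],T)
m=cv2.inRange(cv2.cvtColor(c["image"],cv2.COLOR_RGB2HSV),(24,130,100),(34,255,255))
n,l,st,ce=cv2.connectedComponentsWithStats(m);k=1+st[1:,4].argmax()
pts=np.argwhere(l==k)[:,::-1].astype(np.float32);r=cv2.minAreaRect(pts);print(r)
w=np.array([onz(c,u,v,.03,T) for u,v in cv2.boxPoints(r)]);print(w,w.mean(0))
np.save("w1.npy",np.r_[c["fx"],c["fy"],c["cx"],c["cy"]])
E
```

```text
[0.5127 0.1154 0.4048] [-179.9991    0.0088 -143.309 ] [ 0.1517  0.2454  1.59    0.0001  1.3061 -2.0595] [[-0.597  -0.7705 -0.2233  0.4476]
 [ 0.8022 -0.5739 -0.1645  0.0676]
 [-0.0014 -0.2773  0.9608  0.3862]
 [ 0.      0.      0.      1.    ]]
((323.5492858886719, 206.99261474609375), (23.42308235168457, 98.34744262695312), 0.9391909241676331)
[[0.5485 0.1257 0.03  ]
 [0.4649 0.0667 0.03  ]
 [0.4513 0.0855 0.03  ]
 [0.5339 0.1461 0.03  ]] [0.4996 0.106  0.03  ]
```

View pics/w1.png

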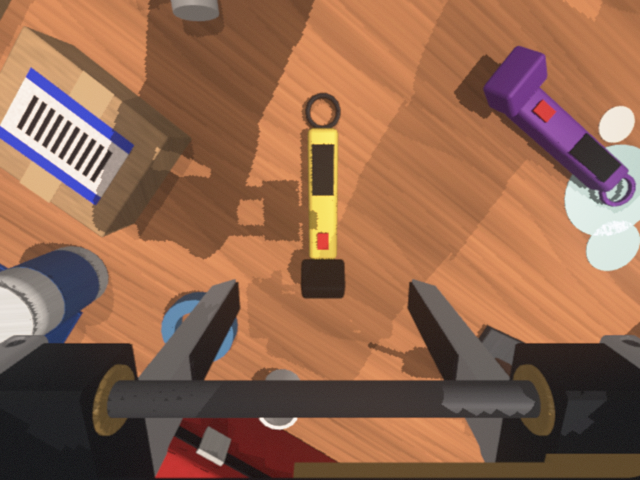

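The wrist view shows the scanner's tail end at (323,129), its eye at (322,111) and the handle/head junction at (323,260).

```bash
python3 - <<'E'
from h import *
np.set_printoptions(precision=4,suppress=True)
o=ctrl.get_obs();c=ctrl.camera("wrist");T=wristT(c,o)
q=onz(c,323,129,.03,T);h=onz(c,323.5,260,.03,T);e=onz(c,322,111,.014,T);d=h-q;u=d/np.linalg.norm(d)
print(q,h,np.linalg.norm(d),np.degrees(np.arctan2(d[1],d[0])),"eye",e,np.linalg.norm(e-q)); 
g=q+u*.097;print(g, h-u*.033, e+u*.113, o["ee_pos"])
E
```

```text
[0.4372 0.0587 0.03  ] [0.5443 0.1391 0.03  ] 0.1338403998731253 36.87099991376968 eye [0.4236 0.0474 0.014 ] 0.023878800027820505
[0.5148 0.1169 0.03  ] [0.5179 0.1193 0.03  ] [0.514  0.1152 0.014 ] [0.5128 0.1154 0.4048]
```

Emit:
servo_tool:
  motion:
    - [0,0.2,0.1,-5,0.2]
    - [0,0.2,0.1,-10,0.2]
    - [0,0.2,0.1,-15,0.2]
    - [0,0.2,0.1,-18,0.2]
    - [0,0.2,0.1,-20.2,0.2]
    - [0,0.2,0.1,-20.2,0.2]
    - [0,0.2,0.1,-20.2,0.2]
    - [1,0.2,0.1,-20.2,0.2]
    - [1,0.2,0.1,-20.2,0.2]
    - [1,0.2,0.1,-20.2,0.2]
    - [1,0.2,0.1,-20.2,0.2]
    - [1,0.2,0.1,-20.2,0.2]
    - [1,0.2,0.1,-20.2,0.2]
    - [1,0.2,0.1,-20.2,0.2]
    - [1,0.2,0.1,-20.2,0.2]
  squeeze: 30

```text
time_s: 3.75
ee_pos: [0.5153, 0.1155, 0.2026]
eef_rot: [3.142, -0.0, -2.499]
force: [0.4, -0.2, -0.1]
grip_width: 0.0295
grip_force: 30.0
```

Emit:
servo_tool:
  motion:
    - [1,0,0,4,0]
    - [1,0,0,10,0]
    - [1,0,0,15,0]
    - [1,-2,-6,15,-6]
    - [1,-4,-12,15,-13]
    - [1,-6,-18,15,-20]
    - [1,-8,-24,15,-27]
    - [1,-10,-30,15,-34]
    - [1,-11.5,-36,15,-41]
    - [1,-12.4,-40,15,-41]
    - [1,-12.6,-42.5,15,-41]
    - [1,-12.6,-42.5,15,-41]
    - [1,-12.6,-42.5,15,-41]

```text
time_s: 5.38
ee_pos: [0.3893, -0.3089, 0.3524]
eef_rot: [3.141, -0.0, 3.069]
force: [-0.2, -0.0, -1.0]
grip_width: 0.0297
grip_force: 30.0
```

```bash
python3 - <<'E'
from h import *
np.set_printoptions(precision=4,suppress=True)
o=ctrl.get_obs();c=ctrl.camera("wrist");im=c["image"][:,:,::-1].copy();T=wristT(c,o);print(o["ee_pos"],np.degrees(o["eef_rot"]),o["grip_width"])
cv2.imwrite("pics/w2.png",im)
hsv=cv2.cvtColor(c["image"],cv2.COLOR_RGB2HSV);m=cv2.inRange(hsv,(0,170,90),(6,255,255))|cv2.inRange(hsv,(174,170,90),(180,255,255))
n,l,st,ce=cv2.connectedComponentsWithStats(m)
for k in range(1,n):
    if st[k,4]>150: print(st[k],ce[k],onz(c,*ce[k],.07,T))
E
```

```text
[ 0.3893 -0.3089  0.3524] [179.9738  -0.0216 175.8242] 0.02972018173686161
[ 356  226   48   49 1324] [377.1609 252.1073] [ 0.3938 -0.2662  0.07  ]
[312 330  23  34 777] [323.0386 346.5341] [ 0.4754 -0.3152  0.07  ]
```

View pics/w2.png

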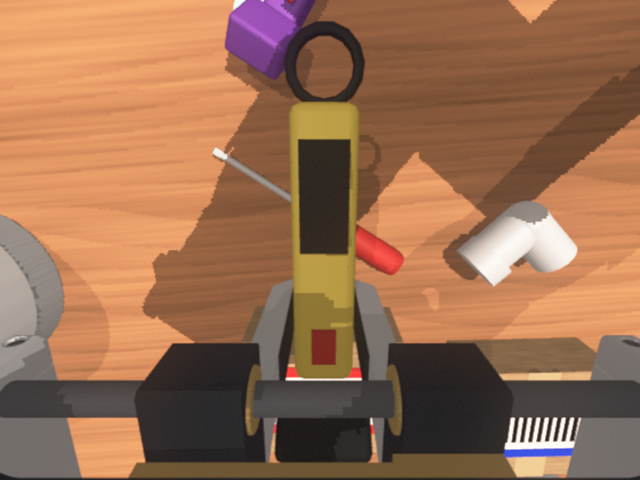

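The scanner is level in the grip, with its eye at pixel (325,63). Next I lower it to the reading height and hold it there.

Emit:
servo_tool:
  motion:
    - [1,0,0,-1.2,0]
    - [1,0,0,-2.4,0]
    - [1,0,0,-3.3,0]
    - [1,0,0,-3.3,0]
    - [1,0,0,-3.3,0]
    - [1,0,0,-3.3,0]
    - [1,0,0,-3.3,0]
    - [1,0,0,-3.3,0]

```text
time_s: 6.42
ee_pos: [0.3893, -0.3095, 0.3197]
eef_rot: [-3.141, 0.0, 3.069]
force: [-0.2, 0.4, -1.0]
grip_width: 0.0295
grip_force: 30.0
```

```bash
python3 - <<'E'
from h import *
np.set_printoptions(precision=4,suppress=True)
o=ctrl.get_obs();c=ctrl.camera("wrist");T=wristT(c,o)
z=o["ee_pos"][2]-.18-.0226
e=onz(c,324.5,63,z+.011,T);t=onz(c,324,103,z+.03,T);a=np.radians(-4.1);u=np.array([np.cos(a),np.sin(a),0]);v=np.array([-u[1],u[0],0])
for n,p in(("eye",e),("tail",t)): print(n,p,(p-o["ee_pos"])@u,(p-o["ee_pos"])@v)
print(o["ee_pos"])
c=ctrl.camera("scene");cv2.imwrite("pics/s2.png",cv2.resize(c["image"][260:460,160:400,::-1],(720,600)))
w=o["ee_pos"]+u*.068;w[2]=z+.024;b=w+.1*(u*.707-np.array([0,0,.707]))
for p in(w,b,[.5284,-.3189,.07]):
    q=c["camera_from_world"]@np.r_[p,1];print(p,((c["cx"]-c["fx"]*q[0]/q[2])-160)*3,((c["cy"]+c["fy"]*q[1]/q[2])-260)*3)
E
```

```text
eye [ 0.2738 -0.3002  0.1281] -0.11582203941895752 0.0010379475206904383
tail [ 0.2924 -0.3018  0.1471] -0.09715529109707634 0.0007771061662470028
[ 0.3893 -0.3095  0.3197]
[ 0.4571 -0.3143  0.1411] 225.4380699228803 269.4506910250643
[ 0.5276 -0.3194  0.0704] 306.4235808018561 347.24962110914646
[0.5284, -0.3189, 0.07] 307.62544492813885 347.3532452742504
```

View pics/s2.png

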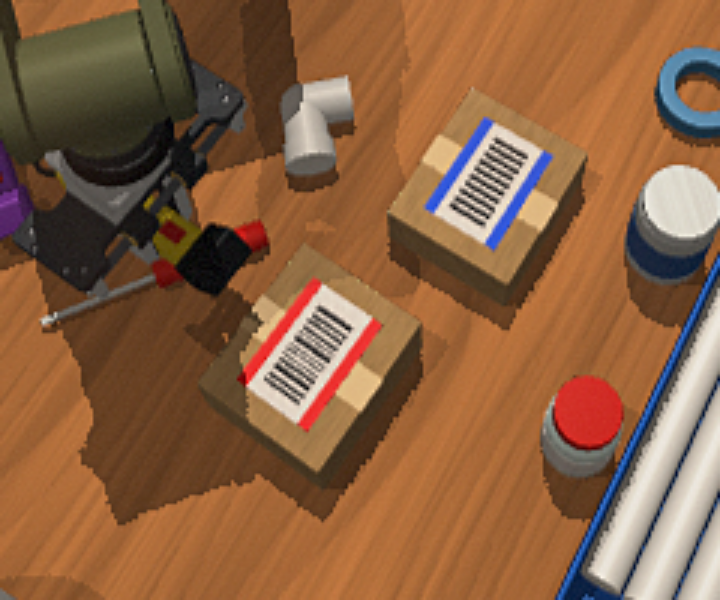

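Reading pose confirmed: the beam lands within about 5 mm of the label's middle. I'll hold for 1.5 s and then lift.

Emit:
servo_tool:
  motion:
    - [1,0,0,0,0]
    - [1,0,0,0,0]
    - [1,0,0,0,0]
    - [1,0,0,0,0]
    - [1,0,0,0,0]
    - [1,0,0,0,0]
    - [1,0,0,0,0]
    - [1,0,0,0,0]
    - [1,0,0,0,0]
    - [1,0,0,0,0]
    - [1,0,0,0,0]
    - [1,0,0,0,0]
    - [1,0,0,3,0]
    - [1,0,0,8,0]
    - [1,0,0,14,0]
    - [1,0,0,18,0]
    - [1,0,0,21,0]
    - [1,0,0,21,0]

```text
time_s: 8.78
ee_pos: [0.3891, -0.3093, 0.5311]
eef_rot: [-3.139, 0.003, 3.069]
force: [0.5, -0.3, -1.9]
grip_width: 0.03
grip_force: 30.0
```

Emit:
servo_tool:
  motion:
    - [1,1,3,0,-4]
    - [1,3,8,0,-11]
    - [1,5,13,0,-18]
    - [1,7,18,0,-25]
    - [1,9,23,0,-32]
    - [1,10.5,28,0,-39]
    - [1,12,33,0,-46]
    - [1,13.5,38,0,-53]
    - [1,15,43,0,-60]
    - [1,16.5,47,0,-67]
    - [1,17.5,50,0,-73]
    - [1,18.2,51.8,0,-76]
    - [1,18.2,52.6,0,-76]
    - [1,18.2,52.6,0,-76]
    - [1,18.2,52.6,0,-76]

```text
time_s: 10.65
ee_pos: [0.5712, 0.2159, 0.5296]
eef_rot: [-3.142, 0.0, 1.742]
force: [-0.4, -0.1, -1.8]
grip_width: 0.0299
grip_force: 30.0
```

```bash
python3 - <<'E'
from h import *
np.set_printoptions(precision=4,suppress=True)
o=ctrl.get_obs();c=ctrl.camera("wrist");T=wristT(c,o);cv2.imwrite("pics/w3.png",c["image"][:,:,::-1])
print(o["time_s"],o["ee_pos"],np.degrees(o["eef_rot"]),o["qpos"],o["grip_force"])
hsv=cv2.cvtColor(c["image"],cv2.COLOR_RGB2HSV)
r=np.array([.541,.388,.25]);f=np.array([np.cos(np.radians(-80)),np.sin(np.radians(-80)),1])
M=np.linalg.inv(T)
for s in(0,.06):
    q=M@np.r_[r+f*s*.7071,1];print("pred peg px",s,c["cx"]-c["fx"]*q[0]/q[2],c["cy"]+c["fy"]*q[1]/q[2])
E
```

```text
10.65 [0.5712 0.2159 0.5296] [-179.9952    0.0083   99.8178] [ 0.3014  0.3876  1.1209 -0.0001  1.6332  0.13  ] 29.993313252925873
pred peg px 0 322.7378207647937 -7.869369322553382
pred peg px 0.06 322.94644106317793 48.71827606892421
```

View pics/w3.png

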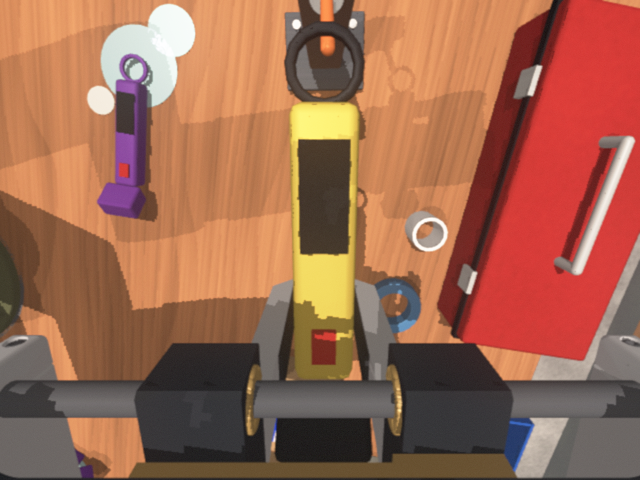

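The peg tip at (327,50) is 4 px, or about 2 mm, to the right of prediction, so I correct +x by 2 mm. Then I move in along the peg axis.

Emit:
servo_tool:
  motion:
    - [1,0.2,0.0,-1.4,0]
    - [1,0.2,0.0,-2.8,0]
    - [1,0.2,0.0,-2.8,0]
    - [1,0.1,0.6,-3.4,0]
    - [1,0.0,1.2,-4.0,0]
    - [1,-0.1,1.8,-4.6,0]
    - [1,-0.1,1.8,-4.6,0]

```text
time_s: 11.58
ee_pos: [0.5702, 0.2351, 0.483]
eef_rot: [-3.141, 0.0, 1.743]
force: [-0.4, 0.2, -1.2]
grip_width: 0.0297
grip_force: 30.0
```

```bash
python3 - <<'E'
from h import *
o=ctrl.get_obs();print(o["ee_pos"],o["force"])
c=ctrl.camera("wrist");s=ctrl.camera("scene")["image"];t=ctrl.camera("top")["image"]
f=lambda im,x,y,w=100,h=75:cv2.resize(im[y:y+h,x:x+w],(400,300),interpolation=cv2.INTER_CUBIC)
im=np.vstack([np.hstack([f(c["image"],220,0,200,150),f(s,355,105)]),np.hstack([f(t,100,150),f(s,330,80,160,120)])])
cv2.imwrite("pics/m4.png",im[:,:,::-1])
E
```

```text
[0.57017227 0.23512467 0.48303825] [-0.40783811  0.18628798 -1.19747979]
```

View pics/m4.png

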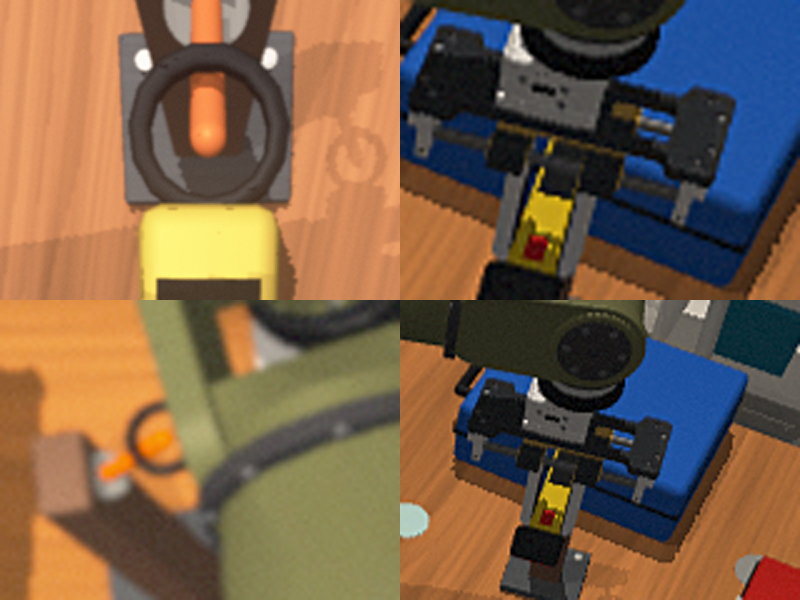

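The peg tip is centred in the ring, so I continue along the peg.

Emit:
servo_tool:
  motion:
    - [1,-0.1,0.5,-0.5,0]
    - [1,-0.2,1.0,-1.0,0]
    - [1,-0.3,1.5,-1.5,0]
    - [1,-0.3,1.9,-2.0,0]
    - [1,-0.3,1.9,-2.0,0]
    - [1,-0.3,1.9,-2.0,0]

```text
time_s: 12.48
ee_pos: [0.5676, 0.2528, 0.4622]
eef_rot: [-3.139, 0.003, 1.741]
force: [-0.7, -8.1, -6.3]
grip_width: 0.0298
grip_force: 30.0
```

```bash
python3 - <<'E'
from h import *
o=ctrl.get_obs();print(o["ee_pos"],o["force"])
c=ctrl.camera("wrist");t=ctrl.camera("top")["image"]
f=lambda im,x,y,w=100,h=75:cv2.resize(im[y:y+h,x:x+w],(400,300),interpolation=cv2.INTER_CUBIC)
cv2.imwrite("pics/m5.png",np.hstack([f(c["image"],220,0,200,150),f(t,100,150)])[:,:,::-1])
E
```

```text
[0.56759465 0.25278088 0.46220957] [-0.71755475 -8.12745539 -6.2986419 ]
```

View pics/m5.png

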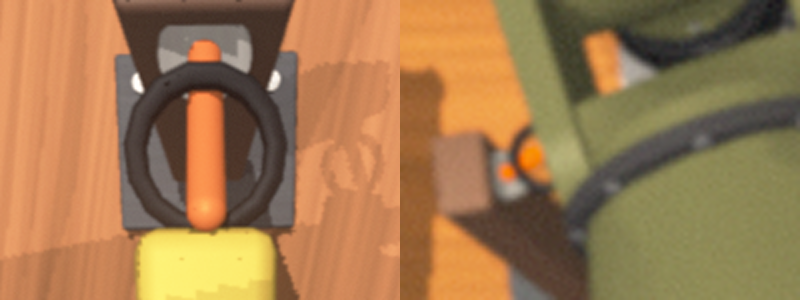

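The ring is on the peg about 35 mm from the root, with light contact. I'll loosen the grip and let the scanner pivot head-down along an arc.

Emit:
servo_tool:
  motion:
    - [1,0,-0.2,-0.2,0]
    - [1,0,-0.2,-0.2,0]
    - [1,0,-0.2,-0.2,0]
    - [1,0,-0.2,-1.0,0]
    - [1,0,-0.2,-1.8,0]
    - [1,0,-0.2,-2.5,0]
    - [1,0,-0.1,-3.2,0]
    - [1,0,-0.1,-3.2,0]
  squeeze: 5

```text
time_s: 13.58
ee_pos: [0.5673, 0.2526, 0.431]
eef_rot: [-3.141, 0.0, 1.742]
force: [0.0, 0.3, -1.3]
grip_width: 0.0297
grip_force: 5.0
```

Emit:
servo_tool:
  motion:
    - [1,0,0.1,-0.7,0]
    - [1,0,0.3,-1.35,0]
    - [1,-0.1,0.5,-2.1,0]
    - [1,-0.1,0.8,-2.85,0]
    - [1,-0.2,1.1,-3.5,0]
    - [1,-0.2,1.5,-4.1,0]
    - [1,-0.3,1.9,-4.7,0]
    - [1,-0.4,2.4,-5.4,0]
    - [1,-0.4,2.4,-5.4,0]

```text
time_s: 14.7
ee_pos: [0.5631, 0.277, 0.377]
eef_rot: [-3.141, 0.0, 1.743]
force: [-0.2, 0.5, -0.7]
grip_width: 0.0298
grip_force: 5.0
```

```bash
python3 - <<'E'
from h import *
o=ctrl.get_obs();print(o["ee_pos"],o["force"],o["moment"],o["grip_width"])
c=ctrl.camera("wrist");cv2.imwrite("pics/w6.png",c["image"][:,:,::-1]);T=wristT(c,o);M=np.linalg.inv(T)
m=cv2.inRange(cv2.cvtColor(c["image"],cv2.COLOR_RGB2HSV),(22,130,60),(34,255,255))
n,l,st,ce=cv2.connectedComponentsWithStats(m);print([s for s in st[1:] if s[4]>200])
# predicted tail end (top edge corners) px for tilt 0..45
a=np.radians(-80);f=np.array([np.cos(a),np.sin(a),0]);g=o["ee_pos"]-[0,0,.18]
for th in(0,15,30,45):
    t=np.radians(th);x=f*np.cos(t)-np.array([0,0,np.sin(t)]);z=f*np.sin(t)+np.array([0,0,np.cos(t)]);y=np.cross(z,x)
    out=[]
    for sy in(-.015,.015):
        q=M@np.r_[g-.098*x+.0075*z+sy*y,1];out+=[c["cx"]-c["fx"]*q[0]/q[2],c["cy"]+c["fy"]*q[1]/q[2]]
    print(th,np.round(out))
E
```

```text
[0.56313978 0.27698058 0.37699546] [-0.16546883  0.52699386 -0.71855624] [-0.01113074  0.1020436   0.02260224] 0.029821472645322825
[array([ 273,  160,  102,  183, 6029], dtype=int32)]
0 [287. 102. 360. 101.]
15 [280. 110. 367. 109.]
30 [272. 145. 375. 145.]
45 [264. 216. 383. 215.]
```

The wrist image shows the tail tilted about 33° as intended, so I release.

Emit:
servo_tool:
  motion:
    - [0,0,0,0,0]
    - [0,0,0,0,0]
    - [0,0,0,0,0]
    - [0,0,0,0,0]
    - [0,0,0,0,0]
    - [0,0,0,0,0]
    - [0,0,0,0,0]
    - [0,0,0,0,0]
    - [0,0,0,0,0]
    - [0,0,0,0,0]
    - [0,0.3,-2,0,0]
    - [0,0.6,-5,0,0]
    - [0,1.5,-9,0,0]
    - [0,2,-13,0,0]
    - [0,2,-15,4,0]
    - [0,2,-16,10,0]
    - [0,2,-16,10,0]
    - [0,2,-16,10,0]

```text
time_s: 17.0
ee_pos: [0.5832, 0.1158, 0.477]
eef_rot: [-3.141, 0.0, 1.741]
force: [-0.1, 0.8, 0.5]
grip_width: 0.0941
grip_force: 0.0
```

```bash
python3 - <<'E'
from h import *
o=ctrl.get_obs();print(o["time_s"],o["ee_pos"],o["force"],o["grip_width"])
c=ctrl.camera("wrist")["image"];s=ctrl.camera("scene")["image"];t=ctrl.camera("top")["image"]
f=lambda im,x,y,w,h:cv2.resize(im[y:y+h,x:x+w],(400,300),interpolation=cv2.INTER_CUBIC)
cv2.imwrite("pics/m7.png",np.vstack([np.hstack([f(c,0,0,640,480),f(s,340,100,120,90)]),np.hstack([f(t,95,150,120,90),f(s,0,0,640,480)])])[:,:,::-1])
E
```

```text
17.0 [0.58318561 0.11575419 0.4769765 ] [-0.05860966  0.8244824   0.50694897] 0.09410907910777981
```

View pics/m7.png

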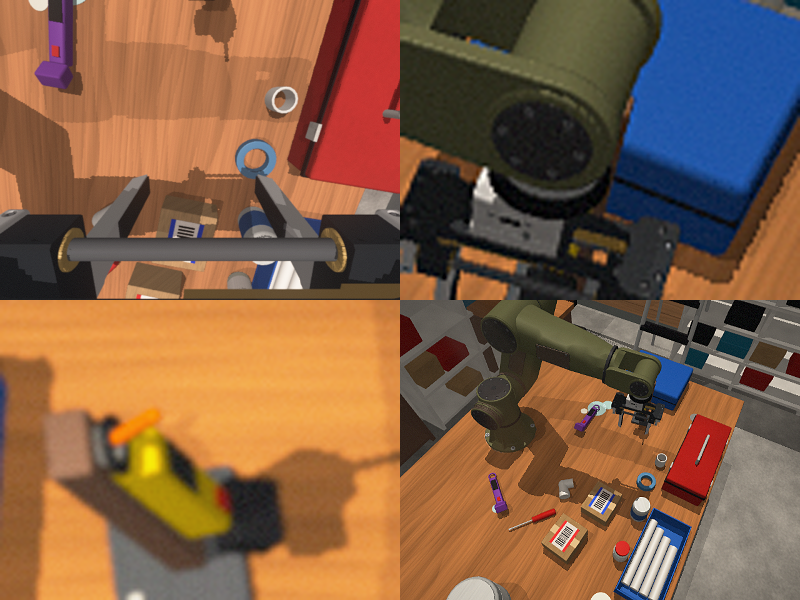

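The scanner hangs head-down on the peg (lower left) and the robot is clear. I'll let it settle, check that it is still, and hand in.

Emit:
servo_tool:
  motion:
    - [0,0,0,0,0]
    - [0,0,0,0,0]
    - [0,0,0,0,0]
    - [0,0,0,0,0]
    - [0,0,0,0,0]
    - [0,0,0,0,0]
    - [0,0,0,0,0]
    - [0,0,0,0,0]
    - [0,0,0,0,0]
    - [0,0,0,0,0]
    - [0,0,0,0,0]
    - [0,0,0,0,0]
    - [0,0,0,0,0]
    - [0,0,0,0,0]
    - [0,0,0,0,0]
    - [0,0,0,0,0]

```text
time_s: 19.15
ee_pos: [0.5833, 0.1165, 0.4776]
eef_rot: [-3.142, 0.0, 1.742]
force: [-0.6, 0.5, -0.5]
grip_width: 0.0939
grip_force: 0.0
```

```bash
python3 - <<'E'
from h import *
for i in range(6):
    c=ctrl.camera("top")["image"];m=cv2.inRange(cv2.cvtColor(c,cv2.COLOR_RGB2HSV),(24,130,60),(34,255,255))[150:240,95:215]
    print(m.sum()//255,np.argwhere(m).mean(0).round(2))
E
```

```text
490 [56.47 50.52]
487 [56.5  50.44]
488 [56.57 50.66]
489 [56.52 50.61]
490 [56.4  50.51]
487 [56.45 50.63]
```

```bash
python3 -c "
from station import ctrl;print(ctrl.hand_in())"
```

```text
the job is handed in; nothing more can be done
None
```

The scanner was aimed at the red label for over a second, then hung head-down by its eye on the peg, at rest and clear of the arm; the job is handed in, but it returned no verdict.

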